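Shut the red and blue parts drawers

TASK

Picking is finished: with the fingertips, gently push the red and the blue parts drawers fully shut, without slamming them. Leave the empty yellow drawer standing open just as it is, for refilling. Nothing is to be picked up: leave the orange coupling, the little carton and the jar where they stand.

Things in the scene. Friction and masses are not known exactly. Their poses are not given: they have to be found in the camera images.
- red_unit: Grey box holding the red drawer (full of pipe sockets): 130 mm wide (y), 200 deep (x), 80 high, fixed on a plywood board 8 mm thick, a red card on top. Origin: centre of its underside; x points to its back. The three units stand side by side about 230 mm apart, in any order, a little skewed, opening towards the robot.
- red_front (a point): Centre of the outside of the red drawer's front panel (flat, 130 mm wide, 76 mm tall, no handle), 48 mm above the bench; moves with the drawer. x axis: the way the drawer slides to shut (square to the panel, into the unit); y along the panel; z up. Shut, it lies 110 mm in front of the unit's centre.
- red_drawer (a joint): How far the red drawer stands out, in m: 0 = fully shut (panel against the box, hard stop), up to 0.12 out. It slides level and stays where it is left; 2.5 to 4 N moves it; no spring or latch.
- blue_unit: Grey box holding the blue drawer (full of bolts): 130 mm wide (y), 200 deep (x), 80 high, fixed on a plywood board 8 mm thick, a blue card on top. Origin: centre of its underside; x points to its back. The three units stand side by side about 230 mm apart, in any order, a little skewed, opening towards the robot.
- blue_front (a point): Centre of the outside of the blue drawer's front panel (flat, 130 mm wide, 76 mm tall, no handle), 48 mm above the bench; moves with the drawer. x axis: the way the drawer slides to shut (square to the panel, into the unit); y along the panel; z up. Shut, it lies 110 mm in front of the unit's centre.
- blue_drawer (a joint): How far the blue drawer stands out, in m: 0 = fully shut (panel against the box, hard stop), up to 0.12 out. It slides level and stays where it is left; 2.5 to 4 N moves it; no spring or latch.
- yellow_unit: Grey box holding the yellow drawer (empty): 130 mm wide (y), 200 deep (x), 80 high, fixed on a plywood board 8 mm thick, a yellow card on top. Origin: centre of its underside; x points to its back. The three units stand side by side about 230 mm apart, in any order, a little skewed, opening towards the robot.
- yellow_front (a point): Centre of the outside of the yellow drawer's front panel (flat, 130 mm wide, 76 mm tall, no handle), 48 mm above the bench; moves with the drawer. x axis: the way the drawer slides to shut (square to the panel, into the unit); y along the panel; z up. Shut, it lies 110 mm in front of the unit's centre.
- yellow_drawer (a joint): How far the yellow drawer stands out, in m: 0 = fully shut (panel against the box, hard stop), up to 0.12 out. It slides level and stays where it is left; 2.5 to 4 N moves it; no spring or latch.
- coupling_mid (a point): Centre, half-way up, of a loose orange pipe coupling, a ring 50 mm across and 45 mm tall standing on the bench in front of the units, opposite a gap between two of them.
- carton_mid (a point): Centre, half-way up, of a loose small cardboard carton, 50 x 45 mm and 55 mm tall, standing on the bench in front of the units, opposite a gap between two of them.
- jar_mid (a point): Centre, half-way up, of a loose white jar with green lid, 48 mm across, 60 mm tall, standing on the bench to the left of the units.

How it is judged:
By the outcome, as a careful person would: the job done as asked, in the order asked, and still so for the second after the job is handed in, with the robot touching nothing.
It also fails if it takes over 50 s, if anything falls off the work surface, if the arm or the gripper's body presses on something with over 40 N, if the wrist force passes 120 N, or if a joint passes its speed limit or range.

ROBOT

A 6-joint arm with a two-finger parallel gripper is mounted at the origin on the work surface. World frame = base frame: x ahead of the robot, y to its left, z up, the work surface at z = 0. Lengths are in mm, angles in rad, forces in N, time in s.
With the tool pointing down it reaches from about 350 to 875 mm from the base axis. Payload 4.2 kg.
Tool frame: the origin (TCP) lies midway between the tips of the shut fingers; the grasp point (between the pads) lies 19 mm behind it; z points along the fingers, y is the direction in which the jaws open and shut (so a half turn about z gives the same grasp; the last joint's range is limited). The gripper opens to 85 mm and grips with 20 to 120 N. Pads are 22 mm wide; open, the fingers measure 114 mm over their backs; the gripper's body (76 mm by 85 mm) begins 54 mm behind the grasp point. The pads swing forward as they close: fully open they stand 13 mm farther back than shut.
Start: joints at [1.474, 0.385, 0.008, 0, -1.194, -0.259], TCP at [217.68, 585.845, 197.912] pointing down, gripper open.
Joint ranges: [-3.14, 3.14], [-1.21, 2.06], [-1.07, 1.41], [-3.16, 2.05], [-2.99, -0.16], [-3.1, 3.1]. Speed limits (rad/s): [2.79, 2.79, 3.14, 3.14, 3.14, 3.14].

INTERFACE

Orientations are given as a unit quaternion [x, y, z, w].
In Python, from bench import arm gives the robot as it stands. The module is installed in compiled form; this text tells all that it offers.
- The arm moves only by the tool drive_tool, never from a script. Its argument "moves" is a list that holds one entry, the list of rows, each a list of 7 numbers: the opening, from 0 (shut) to 1 (fully open), then the shift along the tool's x, y, z in m, then the turn, a rotation vector about the tool's x, y, z in rad. In form: [[[hand, dx, dy, dz, wx, wy, wz], ...]]. A call has 1 to 20 rows; each row shifts and turns the pose as measured when the row begins, along the tool's axes as they then stand; what a row does not reach is not made up. A row lasts 1/10 s, in which the tool goes at most 50 mm and 8.59 degrees, less where a joint would pass 70% of its speed; a pose out of reach is approached as far as the arm can. A call with a gripper value outside its range is refused whole. The fingers move at their own pace and stop on an object; the grip force is fixed at half the most. Time passes only in rows, so rows that do not move let the fingers close. It gives the time, the measured TCP pose, the force and the opening at its end, in the units of the state.
- arm.read_state(): the state, without advancing time (a new reading comes with each control period).
- arm.get_image(name): name is "scene" or "top"; returns (picture, depth): 420x560x3 uint8, red, green, blue; 420x560 float32, mm along the optical axis (not along the pixel's ray), 0 where there is no reading.
- arm.camera_params(name): a dict with "fov_y" (degrees; the focal length in pixels is half the picture's height over the tangent of half this angle, whatever the lens; pixels are square), "cx", "cy" (the principal point, pixels), "k1" (the pictures are not rectified: a ray, as slopes to the right and down, at radius r is drawn at 1 + k1 r^2 times it, then the intrinsics apply), "world_from_camera" (4x4, takes a point from camera to world coordinates). Camera axes: x right, y down, z forward; pixel columns grow to the right and rows downward; lengths in mm; the calibration is good to about 2 mm. A picture is of the moment at which its call begins. camera_params takes no time and is no camera call.
- arm.job_done(): hands the job in, once; it reports no verdict.
The state is a dict: "clock": time; "joints": joint angles; "joint_vel": joint speeds; "joint_efforts": joint torques, N m; "position": TCP position; "ee_rot": TCP orientation; "contact_force": force on the tool from outside, world axes, zero at the start; "wrist_torque": the same for the moment, N m; "gripper_width": finger opening in mm.
Only numpy, scipy, OpenCV 4.12 (cv2) and the standard library are available. Lean on these libraries where they do the work, as an engineer would, in place of code of your own. Each camera call takes 0.05 s, during which the arm holds its last target.

## Working session

There is one attempt and no reset: what is moved stays moved. The work goes in short steps, Python scripts to look and compute and a tool call to move; the robot and the scene stay as the last step left them, time stands still between calls to the robot, and variables do not carry over. Pictures are saved under pics/ and viewed, and the job is handed in when it is done.

Besides the shell and the picture viewer there is one more tool, called after "Call:" by a JSON object that holds its "op" and its "data". drive_tool: Moves the arm, as the interface text tells. Its arguments: {"type":"object","properties":{"moves":{"type":"array","items":{"type":"array","items":{"type":"array","items":{"type":"number"}}}}},"required":["moves"]}

```bash
mkdir -p pics; python3 - <<'E'
from bench import arm
import cv2,numpy as np
print(arm.read_state())
for n in("scene","top"):
    p,d=arm.get_image(n); np.savez(f"{n}0.npz",p=p,d=d); cv2.imwrite(f"pics/{n}0.png",p[:,:,::-1]); c=arm.camera_params(n);print(n,c)
E
```

```text
{'clock': 0.0, 'joints': array([ 1.47359596e+00,  3.85528152e-01,  6.62499686e-03, -5.08759106e-04,
       -1.19395150e+00, -2.58627019e-01]), 'joint_vel': array([ 1.24892572e-05,  5.83051965e-05,  1.39922432e-03, -7.49487091e-04,
        1.19319120e-03, -8.03732558e-04]), 'joint_efforts': array([-8.65307766e-05, -3.92287052e+01,  1.88397503e+01,  4.18621883e+00,
       -4.65875346e-03, -6.78794034e-07]), 'position': array([217.46763335, 585.25827573, 196.83700343]), 'ee_rot': array([ 9.84197899e-01, -1.77068858e-01, -1.52686452e-04,  1.04487732e-03]), 'contact_force': array([ 0.99713131,  0.19245851, -0.71220154]), 'wrist_torque': array([-0.01180924,  0.01152935,  0.01936463]), 'gripper_width': 85.49566747583594}
scene {'fov_y': 52.16071394827139, 'cx': 279.9954354597023, 'cy': 212.8138396411639, 'k1': -0.0623287677389239, 'world_from_camera': array([[ 2.08497531e-01,  7.25767998e-01, -6.55583399e-01,
         1.14780654e+03],
       [ 9.78011054e-01, -1.58017530e-01,  1.36105984e-01,
        -5.42257898e+01],
       [-4.81230185e-03, -6.69545572e-01, -7.42755390e-01,
         6.79373139e+02],
       [ 0.00000000e+00,  0.00000000e+00,  0.00000000e+00,
         1.00000000e+00]])}
top {'fov_y': 44.98681971505625, 'cx': 274.05135028957943, 'cy': 209.3206572705103, 'k1': 0.05152818919849375, 'world_from_camera': array([[ 2.49354629e-02, -9.90707149e-01,  1.33707019e-01,
         4.04972772e+02],
       [-9.99689049e-01, -2.47340973e-02,  3.16708979e-03,
         8.15711808e+01],
       [ 1.69463928e-04, -1.33744416e-01, -9.91015844e-01,
         1.33626718e+03],
       [ 0.00000000e+00,  0.00000000e+00,  0.00000000e+00,
         1.00000000e+00]])}
```

View pics/top0.png

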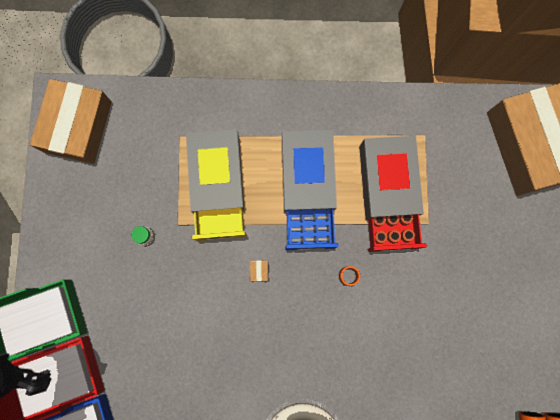

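View pics/scene0.png

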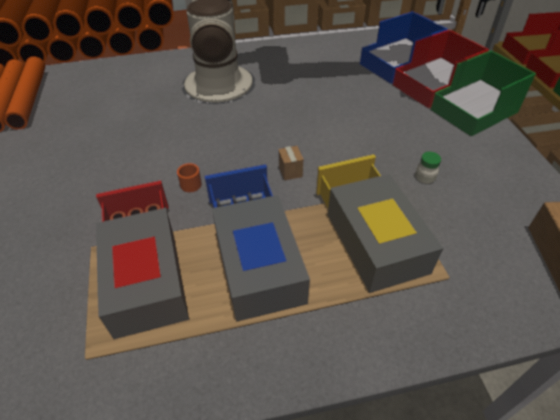

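The top view shows yellow at (215,185), blue at (310,190) and red at (393,195). Their open fronts are at rows 235-248. The carton is at (259,270), the coupling at (349,276) and the jar at (141,235).

```bash
cat > h.py <<'E'
import numpy as np,cv2
from bench import arm
def K(n):
    c=arm.camera_params(n); f=210/np.tan(np.radians(c["fov_y"]/2)); return c,f
def rays(n,uv):
    c,f=K(n); uv=np.asarray(uv,float).reshape(-1,2)
    s=(uv-[c["cx"],c["cy"]])/f; u=s.copy()
    for _ in range(30): u=s/(1+c["k1"]*(u**2).sum(1,keepdims=True))
    T=c["world_from_camera"]; d=np.c_[u,np.ones(len(u))]@T[:3,:3].T
    return T[:3,3],d
def onplane(n,uv,z):
    o,d=rays(n,uv); return o+d*((z-o[2])/d[:,2])[:,None]
def cloud(n,dep):
    h,w=dep.shape; v,u=np.mgrid[:h,:w]
    o,d=rays(n,np.c_[u.ravel(),v.ravel()]); P=o+d*dep.reshape(-1,1); P[dep.ravel()==0]=np.nan
    return P.reshape(h,w,3)
E
cat > m.py <<'E'
from h import *
import sys
tag=sys.argv[1]
HUE={"red":[(0,6),(174,180)],"blue":[(105,130)],"yellow":[(22,35)]}
for n in("top","scene"):
    try: z=np.load(f"{n}{tag}.npz"); p,d=z["p"],z["d"]
    except FileNotFoundError:
        p,d=arm.get_image(n); np.savez(f"{n}{tag}.npz",p=p,d=d); cv2.imwrite(f"pics/{n}{tag}.png",p[:,:,::-1])
    C=cloud(n,d); hsv=cv2.cvtColor(p,cv2.COLOR_RGB2HSV)
    X,Y,Z=C[...,0],C[...,1],C[...,2]
    area=(X>380)&(X<950)&(Y>-350)&(Y<420)
    top=(area&(Z>80)&(Z<96)&(hsv[...,1]<60)).astype(np.uint8)
    for k,rs in HUE.items():
        col=np.zeros(Z.shape,bool)
        for a,b in rs: col|=(hsv[...,0]>=a)&(hsv[...,0]<=b)
        col&=(hsv[...,1]>120)&area
        m=(col&(Z>80)&(Z<96)&(X>620)).astype(np.uint8)
        # card = largest blob
        nl,l,st,ce=cv2.connectedComponentsWithStats(m)
        i=1+np.argmax(st[1:,4]); u,v=ce[i]; cz=np.nanmedian(Z[l==i]); card=onplane(n,[[u,v]],cz)[0]
        dil=cv2.morphologyEx(top|(l==i).astype(np.uint8),cv2.MORPH_CLOSE,np.ones((5,5)))
        nl2,l2,st2,_=cv2.connectedComponentsWithStats(dil); j=l2[int(v),int(u)]
        cs,_=cv2.findContours((l2==j).astype(np.uint8),cv2.RETR_EXTERNAL,cv2.CHAIN_APPROX_NONE)
        W=onplane(n,max(cs,key=len).reshape(-1,2),cz)[:,:2].astype(np.float32)
        r=cv2.minAreaRect(W); box=cv2.boxPoints(r); c=np.array(r[0])
        e=[box[1]-box[0],box[2]-box[1]]; L=max(e,key=np.linalg.norm); L=L*np.sign(L[0]); a=np.arctan2(L[1],L[0])
        ax=np.array([np.cos(a),np.sin(a)]); ay=np.array([-ax[1],ax[0]])
        # front panel points
        Q=C[col&(Z>25)&(Z<100)]; q=(Q[:,:2]-c); s=q@ax; t=q@ay
        g=(s<-95)&(s>-260)&(abs(t)<90); s,t,zz=s[g],t[g],Q[g,2]
        f=s[zz>76]; 
        print(n,k,"card",card.round(1),"box c",c.round(1),np.array(r[1]).round(1),"yaw %.2f deg"%np.degrees(a))
        if len(s): print("   front s pct",np.percentile(s,[0.5,2,10]).round(1),"hi z:",np.percentile(f,[1,5,25,50,75]).round(1) if len(f) else None,"t",np.percentile(t,[1,99]).round(1),"zmax",np.percentile(zz,99).round(1),len(f))
    # low things
    for k,(a,b,smin) in {"orange":(5,14,150),"carton":(8,25,50),"green":(50,80,100)}.items():
        m=(area&(hsv[...,0]>=a)&(hsv[...,0]<=b)&(hsv[...,1]>smin)&(Z>15)&(Z<75)&(X<640 )).astype(np.uint8)
        nl,l,st,ce=cv2.connectedComponentsWithStats(m)
        for i in range(1,nl):
            if st[i,4]>40:
                q=C[l==i]; print(n,k,"mean",np.median(q,0).round(0),"lo",np.percentile(q,3,axis=0).round(0),"hi",np.percentile(q,97,axis=0).round(0),st[i,4])
E
python3 m.py 0
```

```text
top red card [ 676.6 -209.4   88.2] box c [ 666.9 -209. ] [200.7 131.2] yaw 5.43 deg
   front s pct [-183.3 -183.  -181.3] hi z: [-183.1 -182.7 -180.7 -178.2 -175.5] t [-58.7  65. ] zmax 89.2 221
top blue card [687.7   1.8  88.3] box c [677.2   0.7] [199.9 129.6] yaw 3.18 deg
   front s pct [-196.3 -196.1 -194.7] hi z: [-196.3 -196.  -193.9 -191.4 -188.9] t [-61.6  61.6] zmax 91.0 222
top yellow card [680.1 240.7  88.3] box c [669.7 238.3] [199.8 130.8] yaw 5.99 deg
   front s pct [-168.6 -168.3 -167.7] hi z: [-168.4 -168.2 -166.3 -163.6 -161. ] t [-63.   64.6] zmax 90.6 236
top orange mean [ 558. -217.   43.] lo [ 548. -267.   23.] hi [ 571. -172.   48.] 196
top orange mean [ 519. -222.   43.] lo [ 504. -270.   26.] hi [ 534. -176.   48.] 263
top orange mean [ 416. -110.   43.] lo [ 392. -132.   18.] hi [438. -87.  49.] 151
top carton mean [570. 248.  18.] lo [520. 168.  15.] hi [581. 287.  62.] 193
top carton mean [ 557. -218.   43.] lo [ 548. -264.   31.] hi [ 571. -173.   47.] 124
top carton mean [ 518. -221.   43.] lo [ 504. -269.   32.] hi [ 534. -176.   49.] 197
top carton mea
[... 757 characters left out ...]
x 87.0 343
scene yellow card [686.4 239.5  88.9] box c [677.4 237.2] [206.2 135.3] yaw 6.46 deg
   front s pct [-170.3 -169.  -164.9] hi z: [-171.2 -169.6 -165.8 -163.8 -162.6] t [-60.7  62.2] zmax 87.2 337
scene orange mean [ 434. -111.   33.] lo [ 398. -130.   16.] hi [444. -90.  46.] 406
scene carton mean [447. 114.  49.] lo [406.  97.  18.] hi [452. 142.  57.] 524
scene carton mean [517. 210.  51.] lo [509. 158.  22.] hi [581. 280.  73.] 1185
scene carton mean [ 431. -111.   33.] lo [ 398. -131.   16.] hi [444. -88.  46.] 444
scene carton mean [ 613. -150.   34.] lo [ 579. -153.   16.] hi [ 639. -148.   54.] 41
scene green mean [516. 411.  59.] lo [494. 401.  52.] hi [530. 419.  61.] 118
```

Call:
{"op": "drive_tool", "data": {"moves": [[[0,0,0,0,0,0,-0.112],[0,0,0,0,0,0,-0.112],[0,0,0,0,0,0,-0.112],[0,0,0,0,0,0,-0.112],[0,0,0,0,0,0,0]]]}}

```text
clock: 0.6
position: [216.8, 583.5, 193.6]
ee_rot: [0.999, 0.054, -0.002, 0.004]
contact_force: [-0.7, -0.1, 0.2]
gripper_width: 12.6
```

```bash
cat >> h.py <<'E'
def st(goal=None,yaw=None):
    from scipy.spatial.transform import Rotation as R
    s=arm.read_state(); Rm=R.from_quat(s["ee_rot"]); M=Rm.as_matrix()
    print("t %.2f"%s["clock"],"pos",s["position"].round(1),"yaw %.2f"%np.degrees(np.arctan2(M[1,0],M[0,0])),"z",M[:,2].round(4),"F",s["contact_force"].round(2),"w %.1f"%s["gripper_width"],"j",s["joints"].round(2))
    if goal is not None: print("tool shift to goal",(M.T@(np.array(goal)-s["position"])).round(1))
E
python3 -c "
from h import *
st([435,-10,180])"
```

```text
t 0.60 pos [216.8 583.5 193.6] yaw 6.22 z [-0.0026 -0.0083 -1.    ] F [-0.67 -0.09  0.24] w 12.6 j [ 1.47  0.39  0.   -0.   -1.19  0.21]
tool shift to goal [152.6 613.5  17.9]
```

Call:
{"op": "drive_tool", "data": {"moves": [[[0,0.011,0.044,-0.002,0,0,0.004],[0,0.011,0.044,-0.002,0,0,0.004],[0,0.011,0.044,-0.002,0,0,0.004],[0,0.011,0.044,-0.002,0,0,0.004],[0,0.011,0.044,-0.001,0,0,0],[0,0.011,0.044,-0.001,0,0,0],[0,0.011,0.044,-0.001,0,0,0],[0,0.011,0.044,-0.001,0,0,0],[0,0.011,0.044,-0.001,0,0,0],[0,0.011,0.044,-0.001,0,0,0],[0,0.011,0.044,-0.001,0,0,0],[0,0.011,0.044,-0.001,0,0,0],[0,0,0,-0.001,0,0,0]]]}}

```text
clock: 1.9
position: [394.0, 47.8, 212.9]
ee_rot: [1.0, 0.03, -0.001, 0.006]
contact_force: [0.3, 0.2, -0.9]
gripper_width: 0.4
```

```bash
python3 -c "
from h import *
st([425,-230,130])"
```

```text
t 1.90 pos [394.   47.8 212.9] yaw 3.41 z [-0.0019 -0.0121 -0.9999] F [ 0.28  0.17 -0.94] w 0.4 j [ 0.54 -0.03 -0.48  0.01 -1.13  1.08]
tool shift to goal [ 14.6 278.2  86.2]
```

Call:
{"op": "drive_tool", "data": {"moves": [[[0,0.002,0.042,-0.001,0.003,0,-0.005],[0,0.002,0.042,-0.001,0.003,0,-0.005],[0,0.002,0.042,0,0.003,0,-0.005],[0,0.002,0.042,0,0.003,0,-0.005],[0,0.002,0.042,0.01,0,0,-0.005],[0,0.002,0.042,0.02,0,0,-0.005],[0,0.002,0.026,0.02,0,0,0],[0,0,0,0.02,0,0,0],[0,0,0,0,0,0,0]]]}}

```text
clock: 2.8
position: [430.9, -236.9, 144.4]
ee_rot: [0.999, 0.037, 0.002, -0.001]
contact_force: [-1.3, 1.0, -0.3]
gripper_width: 0.2
```

```bash
python3 -c "
from h import *
st([425,-231,48])"
```

```text
t 2.80 pos [ 430.9 -236.9  144.4] yaw 4.21 z [ 0.0035  0.0022 -1.    ] F [-1.26  1.05 -0.32] w 0.2 j [-0.17  0.21 -0.39 -0.   -0.97  1.82]
tool shift to goal [-5.8 -6.1 96.4]
```

Call:
{"op": "drive_tool", "data": {"moves": [[[0,-0.003,-0.003,0.022,0,0,-0.008],[0,-0.003,-0.003,0.022,0,0,-0.008],[0,0,0,0.022,0,0,0],[0,0,0,0.02,0,0,0],[0,0,0,0.005,0,0,0],[0,0,0,0,0,0,0],[0,0,0,0,0,0,0]]]}}

```text
clock: 3.5
position: [431.6, -228.4, 57.9]
ee_rot: [0.999, 0.045, 0.007, 0.001]
contact_force: [-0.0, -1.1, 0.2]
gripper_width: 0.3
```

```bash
python3 -c "
from h import *
st([485-12,-227,48])
p,d=arm.get_image('scene');cv2.imwrite('pics/s1.png',cv2.resize(p[100:280,60:320,::-1],None,fx=2.5,fy=2.5))"
```

```text
t 3.50 pos [ 431.6 -228.4   57.9] yaw 5.21 z [ 0.0145 -0.0021 -0.9999] F [-0.04 -1.12  0.2 ] w 0.3 j [-0.15  0.31 -0.52 -0.   -0.73  1.82]
tool shift to goal [41.2  2.3 10.5]
```

View pics/s1.png

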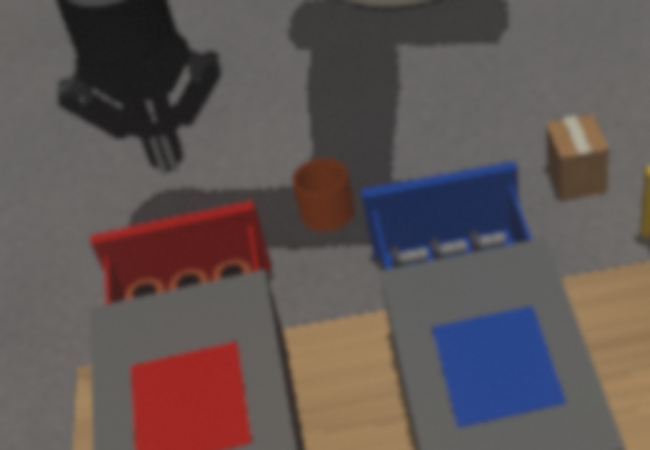

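Call:
{"op": "drive_tool", "data": {"moves": [[[0,0.008,0.001,0.002,0,-0.006,0],[0,0.008,0.001,0.002,0,-0.006,0],[0,0.008,0,0.001,0,0,0],[0,0.005,0,0,0,0,0],[0,0.003,0,0,0,0,0],[0,0.003,0,0,0,0,0]]]}}

```text
clock: 4.15
position: [472.7, -227.7, 55.8]
ee_rot: [0.999, 0.045, 0.004, 0.003]
contact_force: [-0.5, -0.3, -0.6]
gripper_width: 0.2
```

```bash
python3 -c "
from h import *
st([485-12,-227,50])"
```

```text
t 4.15 pos [ 472.7 -227.7   55.8] yaw 5.21 z [ 0.0084 -0.0049 -1.    ] F [-0.52 -0.29 -0.55] w 0.2 j [-0.14  0.36 -0.43  0.01 -0.76  1.79]
tool shift to goal [ 0.3 -0.7  5.8]
```

Call:
{"op": "drive_tool", "data": {"moves": [[[0,0.003,0,0.001,0,0,0],[0,0.003,0,0.001,0,0,0],[0,0.003,0,0.001,0,0,0],[0,0.003,0,0.001,0,0,0],[0,0.003,0,0.001,0,0,0],[0,0.003,0,0.001,0,0,0],[0,0.003,0,0,0,0,0]]]}}

```text
clock: 4.85
position: [493.8, -225.8, 52.9]
ee_rot: [0.999, 0.046, 0.003, 0.003]
contact_force: [-0.3, 0.4, 0.3]
gripper_width: -0.2
```

```bash
python3 -c "
from h import *
st([562-11,-219,50])"
```

```text
t 4.85 pos [ 493.8 -225.8   52.9] yaw 5.27 z [ 0.006  -0.0057 -1.    ] F [-0.28  0.39  0.33] w -0.2 j [-0.13  0.4  -0.39  0.01 -0.78  1.78]
tool shift to goal [57.6 -1.6  3.2]
```

```bash
python3 -c "
from h import *
p,d=arm.get_image('scene');cv2.imwrite('pics/s2.png',cv2.resize(p[100:280,60:320,::-1],None,fx=2.5,fy=2.5))
p,d=arm.get_image('top');cv2.imwrite('pics/t2.png',cv2.resize(p[120:300,250:450,::-1],None,fx=3,fy=3))"
```

```text
(no output)
```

View pics/s2.png

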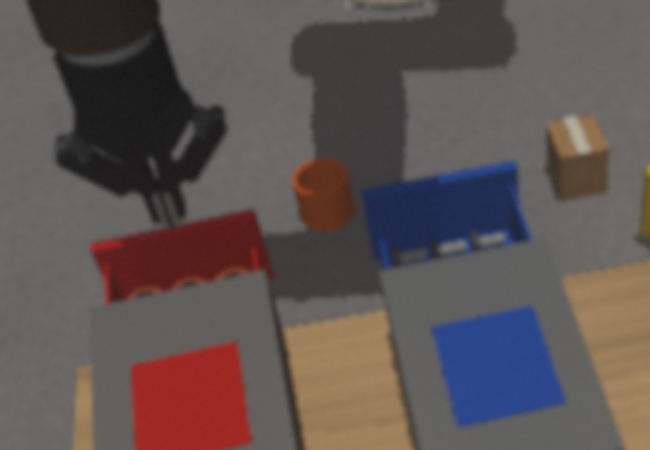

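View pics/t2.png

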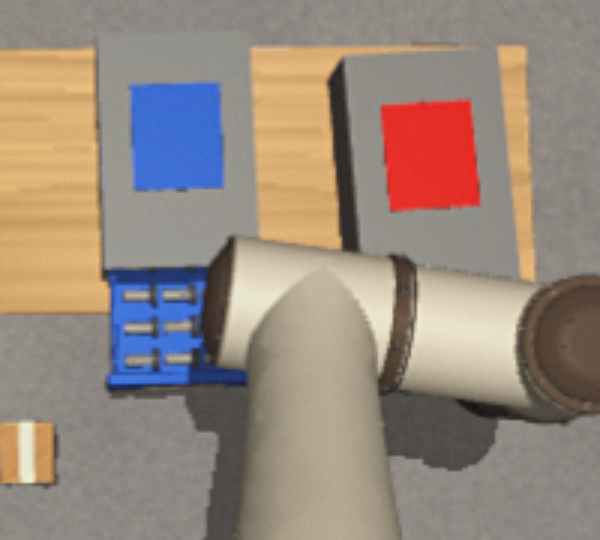

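Contact is made and the red drawer is moving: its panel's left corner went from about (95,237) to (95,247) in the crop.

Call:
{"op": "drive_tool", "data": {"moves": [[[0,0.003,0,0,0,0,0],[0,0.003,0,0,0,0,0],[0,0.003,0,0,0,0,0],[0,0.003,0,0,0,0,0],[0,0.003,0,0,0,0,0],[0,0.003,0,0,0,0,0],[0,0.003,0,0,0,0,0],[0,0.003,0,0,0,0,0],[0,0.003,0,0,0,0,0],[0,0.003,0,0,0,0,0]]]}}

```text
clock: 5.95
position: [525.3, -223.0, 52.0]
ee_rot: [0.999, 0.046, 0.002, 0.003]
contact_force: [0.9, -0.0, 0.0]
gripper_width: -0.1
```

```bash
cat > front.py <<'E'
from h import *
import sys
p,d=arm.get_image('scene'); cv2.imwrite(f'pics/{sys.argv[1]}.png',cv2.resize(p[100:280,60:420,::-1],None,fx=2.2,fy=2.2))
C=cloud('scene',d); hsv=cv2.cvtColor(p,cv2.COLOR_RGB2HSV); X,Y,Z=[C[...,i] for i in range(3)]
U={"red":(673.5,-209.6,5.1,[(0,6),(174,180)]),"blue":(684.7,.7,3.25,[(105,130)]),"yellow":(677.4,237.2,6.2,[(22,35)])}
for k,(cx,cy,a,rs) in U.items():
    a=np.radians(a); s=(X-cx)*np.cos(a)+(Y-cy)*np.sin(a); t=-(X-cx)*np.sin(a)+(Y-cy)*np.cos(a)
    col=np.zeros(Z.shape,bool)
    for lo,hi in rs: col|=(hsv[...,0]>=lo)&(hsv[...,0]<=hi)
    col&=(hsv[...,1]>120)&(Z>76)&(Z<96)&(abs(t)<80)&(s<-95)&(s>-260)
    q=s[col]; print(k,len(q),"front s 2,10,50%",np.percentile(q,[2,10,50]).round(1) if len(q) else None)
st()
E
python3 front.py s3
```

```text
red 266 front s 2,10,50% [-171.2 -169.6 -166.3]
blue 340 front s 2,10,50% [-197.1 -194.9 -190.9]
yellow 341 front s 2,10,50% [-170.4 -168.4 -163.7]
t 6.00 pos [ 525.8 -223.    52. ] yaw 5.27 z [ 0.0044 -0.0056 -1.    ] F [ 0.76 -0.35 -0.05] w 0.3 j [-0.11  0.44 -0.32  0.01 -0.81  1.77]
```

View pics/s3.png

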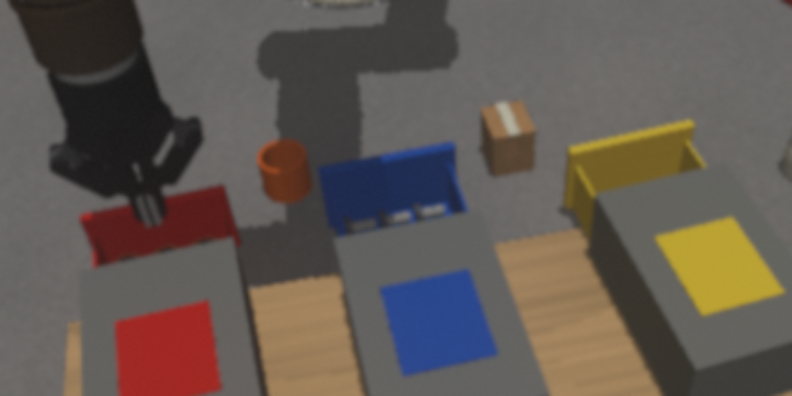

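```bash
python3 - <<'E'
from h import *
c,f=K('scene')
p,d=arm.get_image('scene'); C=cloud('scene',d)
# gripper dark pixels near red
g=p.max(2)<75
X,Y,Z=[C[...,i] for i in range(3)]
m=g&(abs(Y+223)<25)&(X>430)&(X<600)&(Z>30)&(Z<200)
v,u=np.nonzero(m); o=np.argsort(Z[m])[:12]
for i in o: print(u[i],v[i],C[v[i],u[i]].round(1),p[v[i],u[i]])
T=c["world_from_camera"]; s=arm.read_state()["position"]
q=np.linalg.inv(T)@np.r_[s,1]; xy=q[:2]/q[2]; r=1+c["k1"]*(xy@xy); print("TCP px",xy*r*f+[c["cx"],c["cy"]])
cv2.imwrite('pics/s4.png',cv2.resize(p[160:240,80:180,::-1],None,fx=7,fy=7,interpolation=cv2.INTER_NEAREST))
p,d=arm.get_image('top');cv2.imwrite('pics/t4.png',cv2.resize(p[120:300,250:450,::-1],None,fx=3,fy=3))
E
```

```text
134 213 [ 524.2 -225.2   43.2] [65 45 40]
137 212 [ 522.8 -219.2   43.2] [72 43 37]
134 214 [ 527.2 -225.1   43.5] [68 62 60]
133 213 [ 524.4 -227.    43.8] [70 44 37]
137 213 [ 526.1 -219.    43.8] [70 57 54]
133 214 [ 527.4 -226.9   44.1] [68 58 54]
135 212 [ 523.2 -222.9   44.5] [72 38 32]
136 212 [ 524.1 -220.7   45.1] [70 40 33]
135 213 [ 526.9 -222.6   45.5] [63 48 45]
136 213 [ 528.4 -220.3   46.6] [64 52 49]
131 202 [ 505.7 -228.    57. ] [74 51 50]
134 199 [ 506.5 -220.    64.7] [71 33 32]
TCP px [133.96533795 210.29069466]
```

View pics/s4.png

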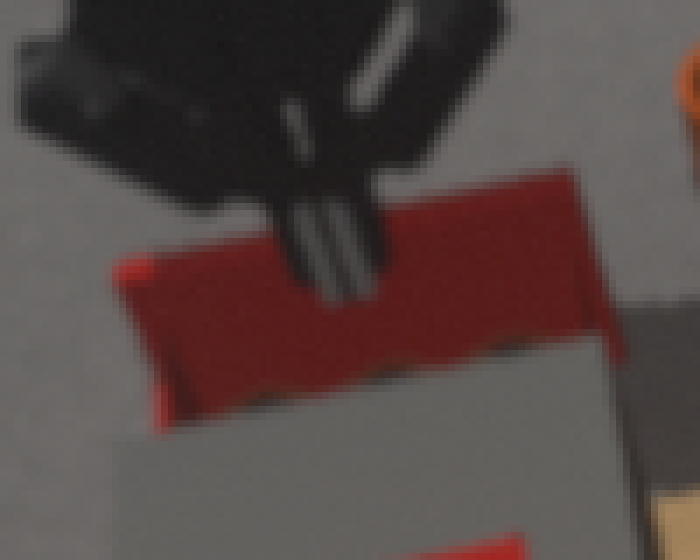

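```bash
python3 - <<'E'
from h import *
p,d=arm.get_image('scene'); C=cloud('scene',d)
z0=np.load('scene0.npz'); C0=cloud('scene',z0['d'])
for u in (115,125,150):
  for v in range(186,218,2): print(u,v,C[v,u].round(0),p[v,u],'|',C0[v,u].round(0),z0['p'][v,u])
st()
E
```

```text
115 186 [ 539. -236.  136.] [33 29 30] | [ 387. -282.   -0.] [98 95 94]
115 188 [ 534. -239.  126.] [65 63 63] | [ 390. -282.   -4.] [103  92  91]
115 190 [ 399. -281.   -2.] [103 100 100] | [ 495. -252.   86.] [135  58  58]
115 192 [ 404. -281.   -3.] [104  96  95] | [ 498. -253.   84.] [140  38  35]
115 194 [ 505. -252.   85.] [96 49 48] | [ 501. -253.   81.] [98 32 30]
115 196 [ 512. -251.   86.] [95 30 28] | [ 500. -255.   75.] [87 30 30]
115 198 [ 510. -254.   79.] [89 28 27] | [ 502. -256.   71.] [89 31 31]
115 200 [ 512. -255.   75.] [89 29 28] | [ 501. -258.   65.] [89 31 30]
115 202 [ 510. -257.   68.] [88 30 29] | [ 501. -260.   59.] [88 30 28]
115 204 [ 512. -258.   64.] [89 30 28] | [ 499. -262.   52.] [87 30 29]
115 206 [ 511. -259.   58.] [88 29 27] | [ 500. -263.   47.] [88 31 29]
115 208 [ 511. -261.   52.] [89 30 28] | [ 501. -264.   42.] [88 31 30]
115 210 [ 512. -262.   47.] [89 30 28] | [ 500. -266.   36.] [88 30 28]
115 212 [ 511. -264.   41.] [88 29 27] | [ 513. -263.   43.] [107  53  41]
115 214 [ 512. -265.   37.] [89 31 29] | [ 519. -263.   44.] [77 46 38]
11
[... 1833 characters left out ...]
92.   48.] [88 28 27] | [ 495. -194.   39.] [88 30 29]
150 204 [ 504. -193.   42.] [89 28 27] | [ 505. -193.   42.] [101  47  37]
150 206 [ 504. -195.   36.] [89 30 28] | [ 511. -193.   43.] [84 47 38]
150 208 [ 517. -193.   43.] [83 38 31] | [ 520. -193.   46.] [45 34 32]
150 210 [ 524. -193.   44.] [71 56 52] | [ 526. -192.   46.] [56 51 50]
150 212 [ 571. -184.   87.] [95 93 89] | [ 572. -183.   88.] [89 86 85]
150 214 [ 576. -184.   87.] [97 96 93] | [ 576. -184.   87.] [91 90 87]
150 216 [ 583. -183.   88.] [99 97 94] | [ 581. -184.   86.] [92 90 87]
t 6.15 pos [ 524.6 -223.    52. ] yaw 5.25 z [ 0.003  -0.0054 -1.    ] F [-1.29  0.25 -0.4 ] w 0.3 j [-0.11  0.44 -0.32  0.01 -0.81  1.77]
```

View pics/t4.png

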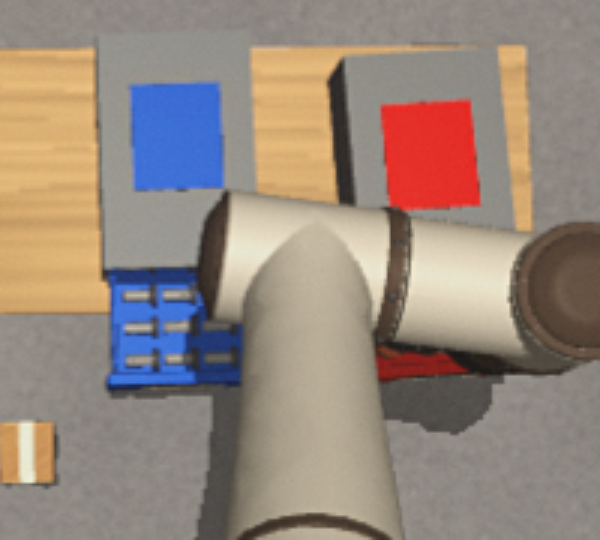

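```bash
python3 - <<'E'
from h import *
p,d=arm.get_image('scene'); C=cloud('scene',d)
for u in (127,130,132):
  for v in range(186,212,1): print(u,v,C[v,u].round(0),p[v,u])
c,f=K('scene');T=c["world_from_camera"]
for s in ([431.6,-228.4,57.9],[524.6,-223,52],[536,-222,52],[536,-222,86]):
    q=np.linalg.inv(T)@np.r_[s,1]; xy=q[:2]/q[2]; r=1+c["k1"]*(xy@xy); print(s,"px",xy*r*f+[c["cx"],c["cy"]])
E
```

```text
127 186 [ 538. -216.  130.] [32 28 28]
127 187 [ 537. -217.  127.] [39 35 37]
127 188 [ 537. -217.  125.] [55 52 52]
127 189 [ 538. -218.  123.] [65 63 63]
127 190 [ 537. -219.  120.] [68 65 65]
127 191 [ 534. -220.  115.] [63 61 61]
127 192 [ 535. -220.  113.] [58 56 55]
127 193 [ 535. -221.  111.] [55 52 52]
127 194 [ 536. -222.  109.] [53 50 48]
127 195 [ 536. -222.  106.] [51 48 47]
127 196 [ 536. -223.  103.] [53 48 48]
127 197 [ 537. -223.  102.] [57 53 52]
127 198 [ 537. -224.  100.] [61 59 58]
127 199 [ 537. -225.   97.] [67 63 63]
127 200 [ 539. -225.   96.] [71 67 66]
127 201 [ 537. -226.   91.] [75 66 64]
127 202 [ 535. -227.   87.] [78 55 54]
127 203 [ 509. -235.   59.] [83 42 40]
127 204 [ 510. -236.   57.] [87 31 29]
127 205 [ 508. -237.   53.] [89 29 27]
127 206 [ 508. -238.   50.] [89 28 26]
127 207 [ 510. -238.   49.] [89 29 27]
127 208 [ 510. -239.   46.] [89 28 26]
127 209 [ 511. -239.   45.] [89 29 27]
127 210 [ 511. -240.   42.] [89 31 29]
127 211 [ 511. -241.   38.] [88 28 26]
130 186 [ 539. -210.  130.] [32 28 29]
130 187 [ 536. -212.  125.] [34 30 31]
130 188 
[... 1437 characters left out ...]
2 199 [ 536. -216.   94.] [71 65 64]
132 200 [ 536. -217.   92.] [73 62 61]
132 201 [ 537. -217.   90.] [76 54 53]
132 202 [ 509. -225.   60.] [83 40 39]
132 203 [ 508. -226.   56.] [88 31 29]
132 204 [ 507. -227.   52.] [88 28 27]
132 205 [ 508. -228.   50.] [89 28 27]
132 206 [ 509. -228.   49.] [89 29 27]
132 207 [ 509. -229.   46.] [89 28 26]
132 208 [ 510. -229.   44.] [88 29 27]
132 209 [ 508. -230.   40.] [89 30 29]
132 210 [ 508. -231.   36.] [88 28 26]
132 211 [ 509. -232.   34.] [88 33 29]
[431.6, -228.4, 57.9] px [131.47006146 177.08838909]
[524.6, -223, 52] px [133.96998851 210.0235844 ]
[536, -222, 52] px [134.38673147 214.09350821]
[536, -222, 86] px [129.88776627 202.29969776]
```

```bash
python3 - <<'E'
from h import *
p,d=arm.get_image('scene'); C=cloud('scene',d)
X,Y,Z=[C[...,i] for i in range(3)]
m=(X>470)&(X<600)&(Y<-130)&(Y>-320)&(Z>95)&(Z<330)
for lo in range(-310,-130,10):
    q=m&(Y>=lo)&(Y<lo+10)
    if q.sum(): print(lo,"zmin %.0f zmax %.0f"%(Z[q].min(),Z[q].max()),"x",np.percentile(X[q],[5,50,95]).round(0),q.sum())
for z in range(95,330,15):
    q=m&(Z>=z)&(Z<z+15)
    if q.sum(): print("z",z,"y",Y[q].min().round(),Y[q].max().round(),"x",np.percentile(X[q],[5,50,95]).round(0))
cv2.imwrite('pics/s5.png',cv2.resize(p[60:240,60:200,::-1],None,fx=4,fy=3.3))
E
```

```text
-290 zmin 169 zmax 180 x [521. 534. 543.] 24
-280 zmin 157 zmax 185 x [523. 541. 544.] 94
-270 zmin 145 zmax 326 x [526. 536. 543.] 157
-260 zmin 129 zmax 327 x [521. 541. 552.] 354
-250 zmin 125 zmax 329 x [531. 554. 560.] 440
-240 zmin 95 zmax 329 x [534. 560. 564.] 555
-230 zmin 95 zmax 329 x [530. 561. 566.] 634
-220 zmin 95 zmax 330 x [535. 561. 566.] 628
-210 zmin 97 zmax 329 x [529. 557. 563.] 666
-200 zmin 128 zmax 329 x [527. 550. 558.] 657
-190 zmin 136 zmax 330 x [520. 534. 548.] 618
-180 zmin 150 zmax 323 x [519. 529. 535.] 116
-170 zmin 161 zmax 179 x [511. 528. 534.] 66
z 95 y -235.0 -208.0 x [528. 534. 537.]
z 110 y -245.0 -208.0 x [524. 535. 538.]
z 125 y -259.0 -186.0 x [518. 536. 541.]
z 140 y -268.0 -174.0 x [516. 536. 543.]
z 155 y -281.0 -163.0 x [524. 539. 544.]
z 170 y -283.0 -162.0 x [520. 535. 545.]
z 185 y -270.0 -174.0 x [522. 537. 545.]
z 200 y -261.0 -182.0 x [524. 534. 560.]
z 215 y -258.0 -185.0 x [533. 557. 563.]
z 230 y -257.0 -185.0 x [534. 557. 563.]
z 245 y -256.0 -185.0 x [528. 554. 562.]
z 260 y -255.0 -184.0 x [539. 554. 563.]
z 275 y -259.0 -183.0 x [535. 560. 566.]
z 290 y -260.0 -181.0 x [536. 560. 565.]
z 305 y -260.0 -181.0 x [536. 560. 565.]
z 320 y -261.0 -180.0 x [535. 560. 567.]
```

View pics/s5.png

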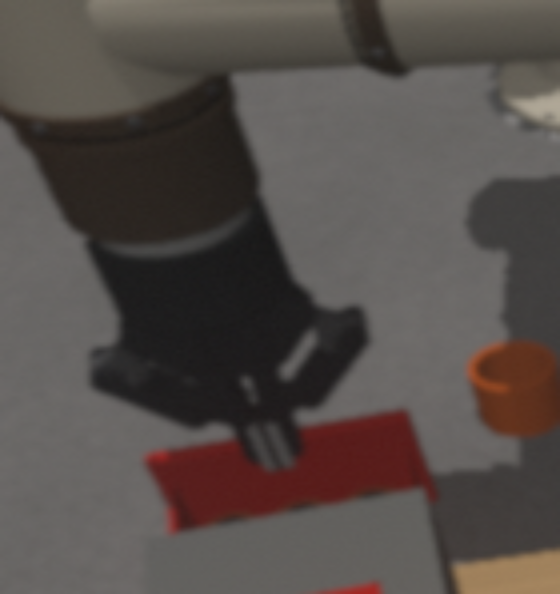

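The cameras and the state disagree on height. The depth image puts the fingertips at z≈87, sliding over the panel's top edge (86), while the state says 52, so the real tool is about 35 mm higher than reported. X and y agree. I'll lift, back off, go lower and check by camera.

Call:
{"op": "drive_tool", "data": {"moves": [[[0,0,0,-0.015,0,0,0],[0,-0.01,0,-0.015,0,0,0],[0,-0.025,0,-0.005,0,0,0],[0,-0.025,0,0,0,0,0],[0,-0.02,0,0,0,0,0],[0,0,0,0.02,0,0,0],[0,0,0,0.02,0,0,0],[0,0,0,0.008,0,0,0],[0,0,0,0,0,0,0]]]}}

```text
clock: 7.15
position: [438.2, -231.1, 44.2]
ee_rot: [0.999, 0.045, 0.005, 0.003]
contact_force: [0.3, -0.6, -0.1]
gripper_width: 0.4
```

```bash
cat > tip.py <<'E'
from h import *
import sys
st()
p,d=arm.get_image('scene'); C=cloud('scene',d); X,Y,Z=[C[...,i] for i in range(3)]
s=arm.read_state()["position"]
hs=cv2.cvtColor(p,cv2.COLOR_RGB2HSV)
m=(p.max(2)<85)&(np.hypot(X-s[0],Y-s[1])<25)&(Z>5)&(Z<s[2]+80)
z=np.sort(Z[m]); print("tip z (lowest dark pts)",z[:10].round(0),"n",len(z))
print("front x",np.percentile(X[m],[50,95]).round(1),"y",np.percentile(Y[m],[2,98]).round(1))
u0,v0=[int(x) for x in sys.argv[2:4]]
cv2.imwrite(f'pics/{sys.argv[1]}.png',cv2.resize(p[v0:v0+150,u0:u0+200,::-1],None,fx=4,fy=4))
E
python3 tip.py s6 60 100
```

```text
t 7.15 pos [ 438.2 -231.1   44.2] yaw 5.14 z [ 0.0096 -0.0061 -0.9999] F [ 0.34 -0.6  -0.09] w 0.4 j [-0.15  0.34 -0.52  0.01 -0.7   1.81]
tip z (lowest dark pts) [79. 81. 81. 82. 82. 83. 83. 83. 83. 83.] n 261
front x [448.4 452.2] y [-247.2 -213.8]
```

View pics/s6.png

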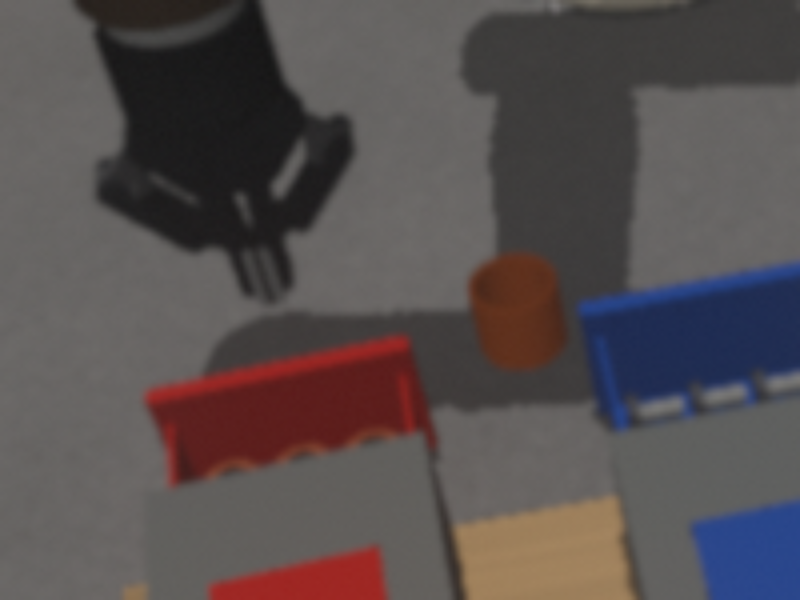

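The red drawer is still open, with its panel corner at about (150,395) in the crop. The tips are in front of it at z≈80, again 35 above the reported height. Next I go down 24 mm.

Call:
{"op": "drive_tool", "data": {"moves": [[[0,0,0,0.012,0,-0.005,0],[0,0,0,0.011,0,0,0],[0,0,0,0,0,0,0],[0,0,0,0,0,0,0]]]}}

```text
clock: 7.6
position: [440.6, -231.7, 21.4]
ee_rot: [0.999, 0.045, 0.004, 0.004]
contact_force: [0.3, -0.4, -0.6]
gripper_width: -0.2
```

```bash
python3 tip.py s7 60 100; python3 front.py s7b
```

```text
t 7.60 pos [ 440.6 -231.7   21.4] yaw 5.19 z [ 0.0085 -0.0077 -0.9999] F [ 0.32 -0.43 -0.55] w -0.2 j [-0.15  0.38 -0.54  0.01 -0.65  1.81]
tip z (lowest dark pts) [54. 55. 57. 57. 57. 58. 59. 59. 59. 59.] n 247
front x [451.2 454.7] y [-247.  -214.5]
red 416 front s 2,10,50% [-174.6 -171.9 -166.9]
blue 359 front s 2,10,50% [-197.2 -195.1 -191. ]
yellow 339 front s 2,10,50% [-170.2 -168.5 -163.7]
t 7.70 pos [ 440.5 -231.6   21.6] yaw 5.18 z [ 0.0087 -0.0076 -0.9999] F [-0.46  0.02  0.32] w 0.2 j [-0.15  0.38 -0.54  0.01 -0.65  1.81]
```

View pics/s7.png

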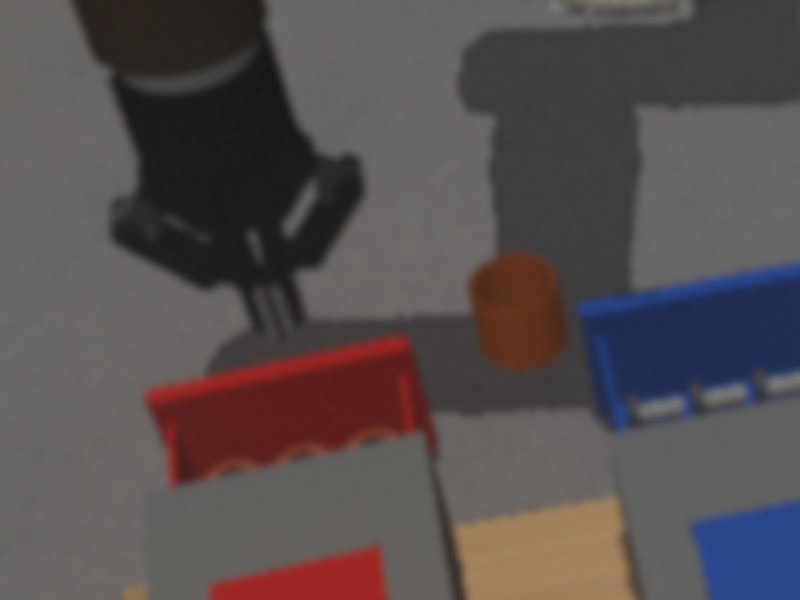

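Call:
{"op": "drive_tool", "data": {"moves": [[[0,0.007,0,0,0,-0.005,0],[0,0.007,0,0,0,0,0],[0,0.007,0,0,0,0,0],[0,0.005,0,0,0,0,0],[0,0.003,0,0,0,0,0],[0,0.003,0,0,0,0,0],[0,0.003,0,0,0,0,0],[0,0.003,0,0,0,0,0],[0,0.003,0,0,0,0,0],[0,0.003,0,0,0,0,0],[0,0.003,0,0,0,0,0]]]}}

```text
clock: 8.8
position: [490.2, -227.2, 22.4]
ee_rot: [0.999, 0.045, 0.0, 0.004]
contact_force: [-3.2, -1.7, 1.6]
gripper_width: -0.2
```

```bash
python3 front.py s8
```

```text
red 371 front s 2,10,50% [-169.4 -167.4 -163.4]
blue 332 front s 2,10,50% [-196.4 -194.8 -190.9]
yellow 335 front s 2,10,50% [-170.6 -168.5 -163.7]
t 8.85 pos [ 490.8 -227.1   22.4] yaw 5.18 z [ 0.0016 -0.0082 -1.    ] F [-1.33 -0.39  1.45] w -0.1 j [-0.13  0.44 -0.43  0.01 -0.71  1.78]
```

View pics/s8.png

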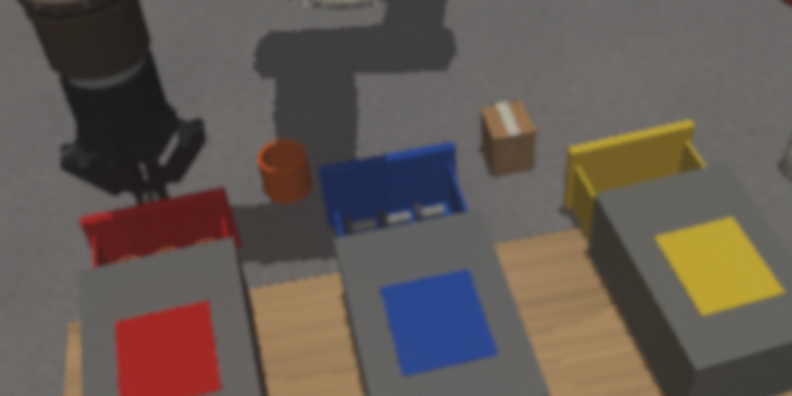

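The fingertips are now hidden behind the panel and the force reads -3 N, so this is proper contact. I'll keep pushing.

Call:
{"op": "drive_tool", "data": {"moves": [[[0,0.003,0,0,0,0,0],[0,0.003,0,0,0,0,0],[0,0.003,0,0,0,0,0],[0,0.003,0,0,0,0,0],[0,0.003,0,0,0,0,0],[0,0.003,0,0,0,0,0],[0,0.003,0,0,0,0,0],[0,0.003,0,0,0,0,0],[0,0.003,0,0,0,0,0],[0,0.003,0,0,0,0,0],[0,0.003,0,0,0,0,0],[0,0.003,0,0,0,0,0],[0,0.003,0,0,0,0,0]]]}}

```text
clock: 10.15
position: [531.1, -223.5, 22.3]
ee_rot: [0.999, 0.045, -0.001, 0.004]
contact_force: [-1.6, -1.1, 1.1]
gripper_width: 0.1
```

```bash
python3 front.py s9
```

```text
red 416 front s 2,10,50% [-129.2 -126.4 -122.3]
blue 338 front s 2,10,50% [-196.9 -195.2 -190.9]
yellow 337 front s 2,10,50% [-170.2 -168.5 -163.8]
t 10.20 pos [ 531.9 -223.4   22.3] yaw 5.16 z [-8.0e-04 -8.1e-03 -1.0e+00] F [-1.92 -0.55  1.97] w -0.3 j [-0.11  0.49 -0.33  0.01 -0.75  1.76]
```

Call:
{"op": "drive_tool", "data": {"moves": [[[0,0.002,0,0,0,0,0],[0,0.002,0,0,0,0,0],[0,0.0015,0,0,0,0,0],[0,0.0015,0,0,0,0,0],[0,0.001,0,0,0,0,0],[0,0.001,0,0,0,0,0],[0,0.001,0,0,0,0,0]]]}}

```text
clock: 10.9
position: [542.5, -222.5, 22.2]
ee_rot: [0.999, 0.045, -0.001, 0.004]
contact_force: [-2.6, -1.1, 1.7]
gripper_width: 0.0
```

```bash
python3 front.py s10
```

```text
red 283 front s 2,10,50% [-117.9 -115.9 -111.8]
blue 348 front s 2,10,50% [-196.7 -195.  -190.9]
yellow 341 front s 2,10,50% [-170.2 -168.4 -163.8]
t 10.95 pos [ 542.7 -222.5   22.2] yaw 5.16 z [-0.001 -0.008 -1.   ] F [-1.68  0.03  0.55] w 0.0 j [-0.11  0.5  -0.31  0.01 -0.76  1.76]
```

Call:
{"op": "drive_tool", "data": {"moves": [[[0,0.001,0,0,0,0,0],[0,0.001,0,0,0,0,0],[0,0.001,0,0,0,0,0],[0,0.001,0,0,0,0,0]]]}}

```text
clock: 11.35
position: [546.8, -222.1, 22.2]
ee_rot: [0.999, 0.045, -0.001, 0.004]
contact_force: [-3.1, -1.0, 1.7]
gripper_width: -0.1
```

Call:
{"op": "drive_tool", "data": {"moves": [[[0,0.001,0,0,0,0,0],[0,0.001,0,0,0,0,0],[0,0.001,0,0,0,0,0]]]}}

```text
clock: 11.65
position: [548.9, -221.9, 22.1]
ee_rot: [0.999, 0.045, -0.002, 0.004]
contact_force: [-5.8, -1.6, 3.8]
gripper_width: 0.2
```

Call:
{"op": "drive_tool", "data": {"moves": [[[0,0.001,0,0,0,0,0],[0,0.001,0,0,0,0,0],[0,0.001,0,0,0,0,0]]]}}

```text
clock: 11.95
position: [548.5, -221.8, 22.2]
ee_rot: [0.999, 0.045, -0.006, 0.003]
contact_force: [-4.8, -1.8, 3.5]
gripper_width: 0.2
```

Call:
{"op": "drive_tool", "data": {"moves": [[[0,0.0025,0,0,0,0,0],[0,0.0025,0,0,0,0,0],[0,0.0025,0,0,0,0,0]]]}}

```text
clock: 12.25
position: [547.4, -221.7, 22.1]
ee_rot: [0.999, 0.044, -0.015, 0.002]
contact_force: [-8.3, -1.9, 6.6]
gripper_width: -0.4
```

```bash
python3 front.py s11
```

```text
red 128 front s 2,10,50% [-111.9 -109.7 -107.3]
blue 353 front s 2,10,50% [-196.8 -194.8 -190.7]
yellow 342 front s 2,10,50% [-170.  -168.3 -163.6]
t 12.30 pos [ 547.5 -221.7   22.1] yaw 5.00 z [-0.0293 -0.006  -0.9996] F [-8.9  -1.56  6.7 ] w -0.1 j [-0.11  0.52 -0.27  0.01 -0.81  1.75]
```

View pics/s11.png

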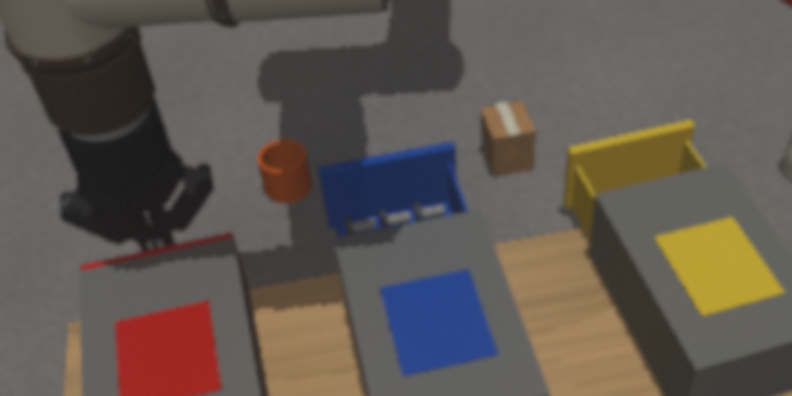

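The red drawer is flush: its s is about -110 and the force rises against the stop. I retreat and go on to blue.

Call:
{"op": "drive_tool", "data": {"moves": [[[0,-0.012,0,0,0,0,0],[0,-0.02,0,0,0,0.007,0],[0,-0.025,0,-0.01,0,0.007,0],[0,-0.025,0,-0.025,0,0.007,0.008],[0,-0.015,0,-0.03,0,0.007,0.008],[0,0,-0.036,-0.01,0,0,0.008],[0,0,-0.036,0,0,0,0.008],[0,0,-0.036,0,0,0,0],[0,0,-0.036,0,0,0,0],[0,0,-0.036,0,0,0,0],[0,0,-0.02,0,0,0,0],[0,0,0,0,0,0,0],[0,0,0,0,0,0,0]]]}}

```text
clock: 13.6
position: [447.0, -21.2, 103.0]
ee_rot: [0.999, 0.027, 0.02, -0.001]
contact_force: [0.6, -0.7, -0.5]
gripper_width: 0.1
```

```bash
python3 tip.py s12 150 60; python3 -c "
from h import *
st([435,-13.5,21])"
```

```text
t 13.60 pos [447.  -21.2 103. ] yaw 3.09 z [ 0.0407  0.003  -0.9992] F [ 0.6  -0.67 -0.54] w 0.1 j [ 0.33  0.16 -0.58  0.01 -0.79  1.29]
tip z (lowest dark pts) [139. 139. 139. 140. 140. 140. 141. 141. 142. 142.] n 272
front x [455.4 459.1] y [-38.6  -4. ]
t 13.65 pos [447.  -21.6 103. ] yaw 3.04 z [ 0.0406  0.003  -0.9992] F [0.56 0.47 0.18] w 0.2 j [ 0.32  0.16 -0.58  0.01 -0.79  1.29]
tool shift to goal [-14.9  -8.6  81.4]
```

View pics/s12.png

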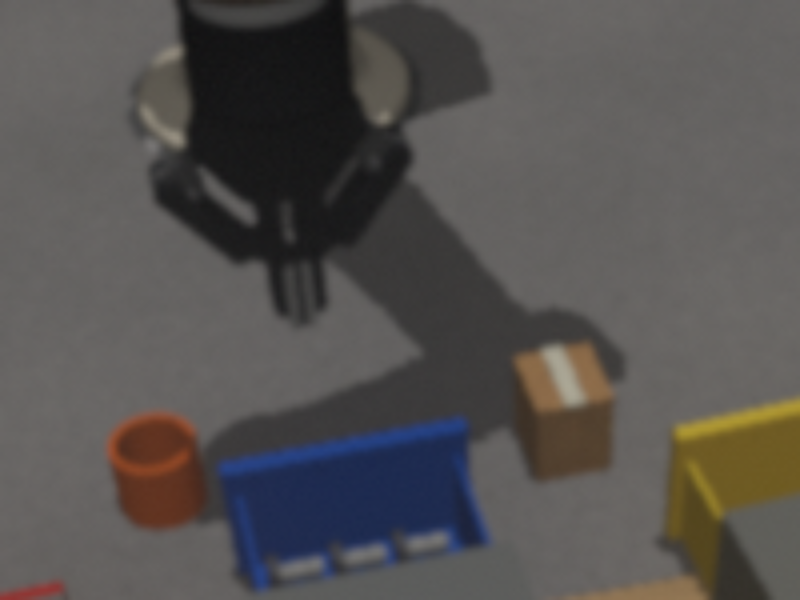

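Call:
{"op": "drive_tool", "data": {"moves": [[[0,-0.005,-0.003,0.02,0,-0.01,0],[0,-0.005,-0.003,0.02,0,-0.01,0],[0,-0.002,-0.002,0.02,0,-0.01,0],[0,0,0,0.014,0,-0.01,0],[0,0,0,0.003,0,0,0],[0,0,0,0,0,0,0],[0,0,0,0,0,0,0]]]}}

```text
clock: 14.35
position: [439.9, -19.0, 24.4]
ee_rot: [1.0, 0.021, 0.004, -0.001]
contact_force: [0.3, 0.4, 0.5]
gripper_width: 0.1
```

```bash
python3 tip.py s13 150 60; python3 -c "
from h import *
st([488-11,-11,21])"
```

```text
t 14.35 pos [439.9 -19.   24.4] yaw 2.44 z [ 0.0076  0.003  -1.    ] F [0.28 0.41 0.53] w 0.1 j [ 0.33  0.3  -0.66 -0.   -0.6   1.29]
tip z (lowest dark pts) [60. 61. 61. 61. 61. 64. 64. 64. 64. 64.] n 214
front x [449. 453.] y [-33.3  -2.3]
t 14.40 pos [440.  -18.9  24.5] yaw 2.45 z [ 0.008   0.0032 -1.    ] F [-0.2  -0.14  0.45] w -0.1 j [ 0.33  0.3  -0.66 -0.   -0.6   1.29]
tool shift to goal [37.3 -6.3  3.9]
```

View pics/s13.png

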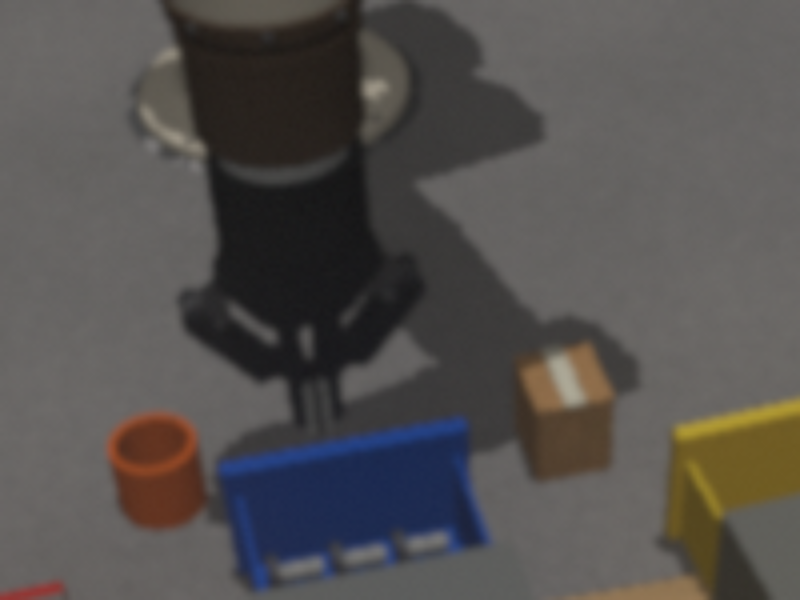

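The tips are at z≈60, in front of the blue panel's centre. Next is the approach and first contact.

Call:
{"op": "drive_tool", "data": {"moves": [[[0,0.006,-0.003,0.002,0,-0.004,-0.007],[0,0.006,-0.003,0.001,0,-0.004,-0.007],[0,0.006,0,0,0,0,0],[0,0.004,0,0,0,0,0],[0,0.003,0,0,0,0,0],[0,0.003,0,0,0,0,0],[0,0.003,0,0,0,0,0],[0,0.003,0,0,0,0,0],[0,0.003,0,0,0,0,0],[0,0.003,0,0,0,0,0],[0,0.003,0,0,0,0,0],[0,0.003,0,0,0,0,0]]]}}

```text
clock: 15.6
position: [486.7, -9.9, 22.6]
ee_rot: [1.0, 0.029, -0.002, -0.001]
contact_force: [-2.1, 0.7, 1.3]
gripper_width: -0.3
```

```bash
python3 front.py s14
```

```text
red 166 front s 2,10,50% [-111.8 -110.6 -107.7]
blue 350 front s 2,10,50% [-183.6 -181.6 -177.3]
yellow 333 front s 2,10,50% [-170.1 -168.6 -163.6]
t 15.65 pos [487.4  -9.9  22.7] yaw 3.30 z [-0.0035  0.0027 -1.    ] F [-1.33 -0.61  0.02] w -0.3 j [ 0.31  0.37 -0.54 -0.01 -0.66  1.32]
```

View pics/s14.png

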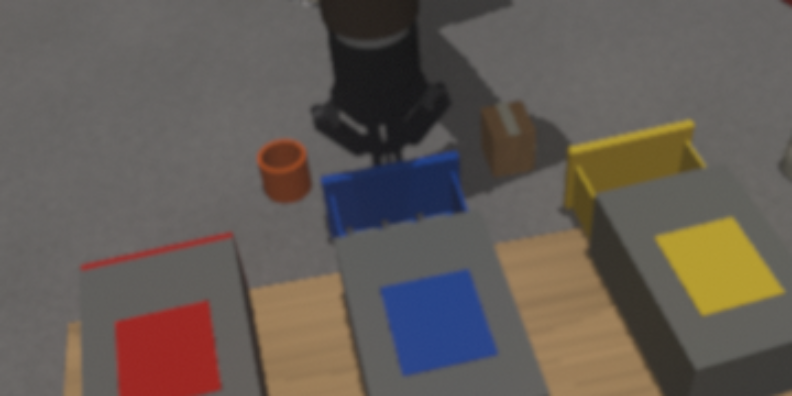

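The blue drawer is moving (s from -197 to -184). Red stays shut and yellow is unchanged.

Call:
{"op": "drive_tool", "data": {"moves": [[[0,0.003,0,0,0,0,0],[0,0.003,0,0,0,0,0],[0,0.003,0,0,0,0,0],[0,0.003,0,0,0,0,0],[0,0.003,0,0,0,0,0],[0,0.003,0,0,0,0,0],[0,0.003,0,0,0,0,0],[0,0.003,0,0,0,0,0],[0,0.003,0,0,0,0,0],[0,0.003,0,0,0,0,0],[0,0.003,0,0,0,0,0],[0,0.003,0,0,0,0,0],[0,0.003,0,0,0,0,0],[0,0.003,0,0,0,0,0],[0,0.003,0,0,0,0,0],[0,0.003,0,0,0,0,0],[0,0.003,0,0,0,0,0]]]}}

```text
clock: 17.35
position: [542.6, -6.8, 22.5]
ee_rot: [1.0, 0.029, -0.002, -0.001]
contact_force: [-2.6, 0.3, 1.3]
gripper_width: -0.3
```

```bash
python3 front.py s15
```

```text
red 167 front s 2,10,50% [-112.  -110.4 -107.9]
blue 396 front s 2,10,50% [-128.6 -126.  -121.6]
yellow 341 front s 2,10,50% [-170.6 -168.4 -163.7]
t 17.40 pos [543.2  -6.8  22.5] yaw 3.31 z [-0.0033  0.0024 -1.    ] F [-1.65  0.35  1.22] w -0.1 j [ 0.28  0.44 -0.41 -0.   -0.72  1.35]
```

Call:
{"op": "drive_tool", "data": {"moves": [[[0,0.002,0,0,0,0,0],[0,0.002,0,0,0,0,0],[0,0.0015,0,0,0,0,0],[0,0.0015,0,0,0,0,0],[0,0.001,0,0,0,0,0],[0,0.001,0,0,0,0,0],[0,0.001,0,0,0,0,0],[0,0.001,0,0,0,0,0]]]}}

```text
clock: 18.2
position: [554.9, -6.2, 22.4]
ee_rot: [1.0, 0.029, -0.002, -0.001]
contact_force: [-2.1, 0.4, 2.4]
gripper_width: -0.2
```

Call:
{"op": "drive_tool", "data": {"moves": [[[0,0.001,0,0,0,0,0],[0,0.001,0,0,0,0,0],[0,0.001,0,0,0,0,0],[0,0.001,0,0,0,0,0]]]}}

```text
clock: 18.6
position: [559.2, -5.9, 22.4]
ee_rot: [1.0, 0.029, -0.002, -0.001]
contact_force: [-2.8, -0.3, 2.0]
gripper_width: -0.3
```

Call:
{"op": "drive_tool", "data": {"moves": [[[0,0.001,0,0,0,0,0],[0,0.001,0,0,0,0,0],[0,0.001,0,0,0,0,0]]]}}

```text
clock: 18.9
position: [559.6, -6.1, 22.1]
ee_rot: [1.0, 0.029, -0.005, -0.001]
contact_force: [-5.0, 1.1, 3.3]
gripper_width: -0.1
```

Call:
{"op": "drive_tool", "data": {"moves": [[[0,0.002,0,0,0,0,0],[0,0.0025,0,0,0,0,0],[0,0.0025,0,0,0,0,0],[0,0.0025,0,0,0,0,0]]]}}

```text
clock: 19.3
position: [558.2, -6.8, 21.0]
ee_rot: [0.999, 0.027, -0.016, 0.0]
contact_force: [-8.5, 1.9, 5.1]
gripper_width: 0.2
```

```bash
python3 front.py s16
```

```text
red 164 front s 2,10,50% [-111.1 -110.3 -107.8]
blue 57 front s 2,10,50% [-111.8 -110.9 -108. ]
yellow 318 front s 2,10,50% [-170.2 -168.  -163.8]
t 19.35 pos [558.2  -6.9  20.9] yaw 3.14 z [-0.0331 -0.0012 -0.9995] F [-8.67  0.94  5.7 ] w 0.2 j [ 0.27  0.48 -0.34 -0.01 -0.78  1.36]
```

Blue is against its stop. I back off, rise and swing the arm out of view for the final check.

Call:
{"op": "drive_tool", "data": {"moves": [[[0,-0.012,0,0,0,0,0],[0,-0.02,0,0,0,0.007,0],[0,-0.025,0,-0.01,0,0.007,0],[0,-0.025,0,-0.03,0,0.007,0],[0,-0.02,0,-0.04,0,0,0],[0,-0.01,0,-0.04,0,0,0],[0,-0.005,0,-0.04,0,0,0],[0,-0.005,-0.04,-0.01,0,0,0],[0,-0.01,-0.045,0,0,0,0],[0,-0.01,-0.045,0,0,0,0],[0,-0.01,-0.045,0,0,0,0],[0,-0.01,-0.045,0,0,0,0],[0,-0.01,-0.045,0,0,0,0],[0,-0.01,-0.045,0,0,0,0],[0,-0.01,-0.045,0,0,0,0],[0,-0.01,-0.045,0,0,0,0],[0,0,0,0,0,0,0],[0,0,0,0,0,0,0]]]}}

```text
clock: 21.15
position: [347.8, 409.8, 212.0]
ee_rot: [0.999, 0.028, 0.023, -0.018]
contact_force: [0.3, -1.2, -0.5]
gripper_width: 0.2
```

```bash
python3 m.py 9 | grep -v carton; python3 front.py s17; python3 -c "
import cv2,numpy as np
a=cv2.imread('pics/scene9.png');b=cv2.imread('pics/top9.png');cv2.imwrite('pics/fin.png',cv2.resize(np.hstack([a,b]),(800,300)))"
```

```text
top red card [ 676.5 -209.6   88.4] box c [ 667.4 -208.6] [200.1 130.8] yaw 5.07 deg
   front s pct [-111.4 -111.3 -111. ] hi z: [-111.2 -110.9 -109.1 -106.3 -103.6] t [-63.4  63.6] zmax 91.3 236
top blue card [687.9   1.9  88.4] box c [677.3   1.4] [200.1 129.4] yaw 2.73 deg
   front s pct [-110.5 -110.2 -109.7] hi z: [-110.1 -109.7 -107.7 -105.1 -102.3] t [-62.4  61.8] zmax 90.5 217
top yellow card [680.1 240.8  88.3] box c [669.8 238.3] [199.6 131. ] yaw 6.06 deg
   front s pct [-168.6 -168.3 -167.7] hi z: [-168.5 -168.1 -166.3 -163.7 -160.9] t [-62.2  65.3] zmax 90.6 233
top orange mean [ 416. -110.   43.] lo [ 392. -132.   20.] hi [439. -87.  49.] 147
top green mean [504. 412.  59.] lo [489. 402.  54.] hi [522. 419.  64.] 102
scene red card [ 683.1 -209.8   87.9] box c [ 674.1 -209.5] [203.6 130. ] yaw 4.95 deg
   front s pct [-113.2 -112.8 -111.3] hi z: [-113.1 -111.9 -110.2 -108.5 -106.9] t [-61.6  60.4] zmax 87.9 166
scene blue card [694.5   1.2  88.6] box c [685.4   0.9] [204.2 128.4] yaw 3.20 deg
   front s pct [-112.7 -112.1 -110.9] hi z: [-112.4 -111.6 -110.1 -108.7 -107.5] t [-60.6  58.8] zmax 88.9 109
scene yellow card [686.4 239.4  88.9] box c [677.1 237.1] [205.8 135.2] yaw 6.31 deg
   front s pct [-170.4 -168.6 -164.7] hi z: [-170.9 -169.5 -165.5 -163.3 -162.1] t [-61.   62.2] zmax 87.1 332
scene orange mean [ 434. -110.   33.] lo [ 398. -130.   17.] hi [444. -90.  46.] 398
scene green mean [516. 411.  59.] lo [494. 401.  52.] hi [531. 420.  61.] 120
red 167 front s 2,10,50% [-111.5 -110.4 -108. ]
blue 116 front s 2,10,50% [-110.7 -110.  -108.1]
yellow 338 front s 2,10,50% [-170.5 -168.2 -163.8]
t 21.30 pos [348.3 407.8 212.2] yaw 3.01 z [ 0.0438  0.0356 -0.9984] F [-0.54 -0.41 -0.95] w 0.1 j [ 1.18  0.19 -0.24  0.03 -1.09  0.43]
```

View pics/fin.png

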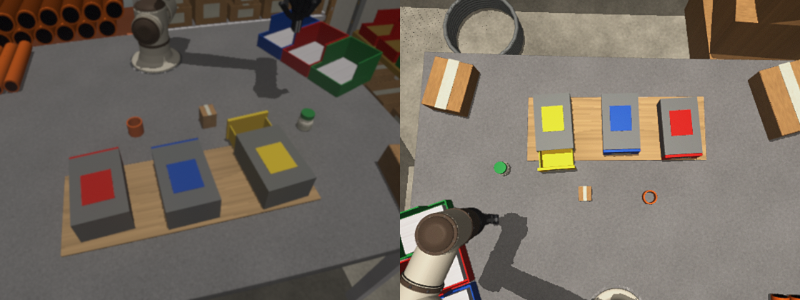

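Both views show red and blue flush, yellow open as before, and the loose things unmoved. The arm is clear, so I hand in.

```bash
python3 -c "
from bench import arm
print(arm.job_done(), arm.read_state()['clock'])"
```

```text
the job is handed in; nothing more can be done
the job is handed in; nothing more can be done
```

The red drawer and then the blue drawer are fully shut, pushed with the closed fingertips at about 30 mm/s, and at about 10 mm/s over the last millimetres. I handed the job in at about 21 s.

- **Shut drawers:** in both cameras the red and blue panels lie 110–113 mm in front of their unit centres, against 110 when shut. On the stops the push force reached about 10 N and neither drawer moved further.
- **Left alone:** the yellow drawer reads 168 mm in front of its unit centre in the top camera, the same as at the start. The coupling and jar measured within about 1 mm of where they began. I checked the carton only by eye in the final pictures, where it looks unmoved. The gripper is clear of everything.
- **Failed first push:** the reported tool height disagreed with the cameras, with the fingertips really about 35 mm higher than stated. On my first try they slid over the top edge of the red panel and dragged the drawer in about 10 mm. I lifted, backed off, checked the tip height by camera, went lower and then pushed properly.
- **Camera disagreement:** the two cameras differ by about 6 mm in x. I judged the drawers by their position relative to their own boxes, so this did not affect the result.

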